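# Print the price label for a box of chocolates

## Robot

A 6-joint arm with a two-finger parallel gripper is mounted at the origin on the work surface. World frame = base frame: x ahead of the robot, y to its left, z up, the work surface at z = 0. Lengths are in m, angles in rad, forces in N, time in s.
With the tool pointing down it reaches from about 0.3 to 0.875 m from the base axis. Payload 6.4 kg.
Tool frame: the origin (TCP) lies on the centre line of the jaws, within the pads' length; the fingertips stand 25 mm ahead of it and the grasp point (between the pads) lies 6 mm ahead of it; z points along the fingers, y is the line along which they close (so a half turn about z gives the same grasp; the last joint's range is limited). The gripper opens to 85 mm and grips with 20 to 120 N. Pads are 22 mm wide; open, the fingers measure 114 mm over their backs; the gripper's body (76 mm by 85 mm) begins 54 mm behind the grasp point. The pads swing forward as they close: fully open they stand 13 mm farther back than shut.
Start: joints at [-1.308, 0.181, 1.607, -0, 1.354, -0.206], TCP at [0.26, -0.513, 0.256] pointing down, gripper open.
Joint ranges: [-2.99, 2.99], [-0.89, 2.07], [0.3, 2.58], [-1.14, 4.28], [0, 2.63], [-3.12, 3.12]. Speed limits (rad/s): [2.57, 2.57, 3.01, 3.14, 3.14, 3.14].

## Interface

Orientations are given as a unit quaternion [w, x, y, z].
In Python, from bench import get_obs, camera, hand_in, spot_in gives the robot as it stands.
- The arm moves only by the shell command python3 -m jog 'ROWS'. ROWS is JSON, one flat list of numbers, 7 for each row, row after row: the shift along the tool's x, y, z in m, then the turn, a rotation vector about the tool's x, y, z in rad, then the closure, from 0 (fully open) to 1 (shut). A call has 1 to 20 rows; each row is the pose to reach, as a shift and turn from the pose commanded when the call began, along the tool's axes at that moment; what a row does not reach only later rows make up. A row lasts 1/8 s, in which the tool goes at most 62.5 mm and 10.7 degrees, less where a joint would pass 70% of its speed; a pose out of reach is approached as far as the arm can. A call with a gripper value outside its range is refused whole. The fingers move at their own pace and stop on an object; the grip force is fixed at half the most. Time passes only in rows, so rows that repeat a pose let the fingers close. It gives the time, the measured TCP pose, the force, the opening and the grip force at its end, in the units of the state.
- get_obs(): the state, without advancing time (a new reading comes with each control period).
- camera(name): name is "scene" or "top" or "wrist"; returns a dict with "frame" (400x640x3 uint8, red, green, blue), "mtx" (3x3 intrinsics, pixels), "extrinsics" (4x4, takes a point from camera to world coordinates). Camera axes: x right, y up, looking along -z (the intrinsics and any distortion apply to the point x, -y, -z); pixel columns grow to the right and rows downward; lengths in m; the calibration is good to about 2 mm. A picture is of the moment at which its call begins. There is no depth.
- hand_in(): hands the job in; it is judged then, once.
Trained networks look in a picture, given as the dict that the camera call returned (one of the last four; its "shot" number tells which), for a name from the list of things; names that differ only in an ending like _2 or _b are one class to them, and where a whole thing is asked for, a point or a joint stands for the part that bears it (a point fixed in the world has none). Each returns a list of dicts, best first, with "confidence" (0 to 1); they miss things now and then, are a little off and sometimes report something else, mostly with a low value. They report only what shows in the picture. A call takes as long as a camera call.
- spot_in(picture, name): "xyz" ([x, y, z] in m, in world coordinates, good to about 4 mm: the middle of the surface that is visible of it).
The state is a dict: "time_s": time; "q": joint angles; "dq": joint speeds; "joint_efforts": joint torques, N m; "eef_pos": TCP position; "eef_rot": TCP orientation; "wrist_force": force on the tool from outside, world axes, zero at the start; "torque": the same for the moment, N m; "opening": opening from 0.0 (shut) to 1.0 (fully open); "grasp_force": force on a finger pad.
Only numpy, scipy, OpenCV 4.12 (cv2) and the standard library are available. Lean on these libraries where they do the work, as an engineer would, in place of code of your own. Each camera call takes 0.05 s, during which the arm holds its last target. There are 200 camera calls.

## Task

A filled box of chocolates stands on the counter scale and its label printer has been left open after a change of roll. Push the printer lid down until it is fully shut, then press the product key (the middle square key of the back row, the one nearer the display) all the way down and let it come up, and then press the tall print key beside the printer all the way down and let it up; nothing needs to be gripped. Press no key before the lid is shut and no other key at any time, and do not lift or shift the box on the pan or the things standing on the counter.

Things in the scene. Friction and masses are not known exactly. Their poses are not given: they have to be found in the camera images.
- scale: Grey label-printing counter scale, fixed, 400 mm wide (y), 380 deep (x). Origin: centre of its underside; -x side = operator's side, facing the robot within 0.3 rad; +y operator's left, z up. Key panel front left (y -68 to +198 mm), rising to the rear at 0.28 rad from 45 mm high at x=-190; printer box front right (y -200 to -70), 100 mm high; steel pan behind, top 112 mm high.
- display (a point): Centre of the flat dark display strip (220 x 22 mm) on the key panel, behind the keys. In front of it are white keys, all 9 mm proud of the panel with 5 mm travel square to it: left, six square product keys in two rows of three; then two round keys one behind the other; at the right end one tall print key. Its axes are the scale's.
- printer_lid (a joint): Printer lid, a grey plate 133 mm long, 128 wide, 8 thick, hinged along its rear edge; rad: 0 = fully shut, lying level on the printer; grows as its front edge swings up. Starts between 0.5 and 1.0. The stiff hinge (0.18 N m) keeps it where it is left; a push of a few newtons down on its top face shuts it, to a firm stop at 0.
- lid_hinge (a point): Middle of the lid's hinge line, at the height of the lid's underside when shut (100 mm above the counter). Axes turn with the lid: y along the hinge, -x from the hinge to the free edge, z out of the lid's top face.
- lid_edge (a point): Point on the lid's top face on its centre line, 113 mm from the hinge and 20 mm short of the free edge; axes as for lid_hinge.
- key_back_mid (a joint): THE PRODUCT KEY of this job: the middle one of the three square keys in the back row (the row nearer the display and pan); 26 mm square cap. joint value in m: 0 = up at rest, grows as it is pressed, stop at 0.005. Spring: about 1.5 N to start it, 4 N fully down; it comes back up by itself.
- key_back_mid_top (a point): Centre of the top face of that product key, moving with it; z points out of the panel (leaning 0.28 rad from vertical towards the operator), x up the slope to the rear. Neighbouring square keys are 40 mm to either side and 42 mm in front (centre to centre).
- key_print (a joint): Print key, the tall oblong key at the right end of the key field beside the printer; cap 30 mm wide, 68 mm long up the slope. joint value in m: 0 = up at rest, grows as it is pressed, stop at 0.005. Same spring.
- key_print_top (a point): Centre of the top face of the print key, moving with it; axes as for the product key. The round keys' centres lie 60 mm to its left; the printer's side wall is 45 mm to its right and up to 50 mm higher than the key.
- key_front_left (a joint): The left key of the front row, cap 26 mm square; joint value in m: 0 = up at rest, grows as it is pressed, stop at 0.005. Not to be pressed.
- key_front_mid (a joint): The middle key of the front row, cap 26 mm square; joint value in m: 0 = up at rest, grows as it is pressed, stop at 0.005. Not to be pressed.
- key_front_right (a joint): The right key of the front row, cap 26 mm square; joint value in m: 0 = up at rest, grows as it is pressed, stop at 0.005. Not to be pressed.
- key_back_left (a joint): The left key of the back row, cap 26 mm square; joint value in m: 0 = up at rest, grows as it is pressed, stop at 0.005. Not to be pressed.
- key_back_right (a joint): The right key of the back row, cap 26 mm square; joint value in m: 0 = up at rest, grows as it is pressed, stop at 0.005. Not to be pressed.
- key_front_round (a joint): The round key nearer the operator, cap 20 mm across; joint value in m: 0 = up at rest, grows as it is pressed, stop at 0.005. Not to be pressed.
- key_back_round (a joint): The round key farther from the operator, cap 20 mm across; joint value in m: 0 = up at rest, grows as it is pressed, stop at 0.005. Not to be pressed.
- chocolate_box: Filled clear box of chocolates, 120 x 66 x 48 mm (its x, y, z), 0.28 kg, standing loose on the pan, being weighed. Origin: centre of its underside.
- cloche: Glass dome on a round dark slate with a wooden knob, 170 mm across, 149 mm high, loose on the counter beside the scale. Origin: centre of its underside.
- candy_jar: Glass jar with a knobbed glass lid, 96 mm across, 169 mm high, loose on the counter on the other side of the scale. Origin: centre of its underside.
- tin: Round black tin, 68 mm across, 70 mm high, loose on the counter. Origin: centre of its underside.

How it is judged:
By the outcome, as a careful person would: the job done as asked, in the order asked, and still so for the second after the job is handed in, with the robot touching nothing.
It also fails if it takes over 58 s, if anything falls off the work surface, if the arm or the gripper's body presses on something with over 40 N, if the wrist force passes 120 N, or if a joint passes its speed limit or range.

## Working session

There is one attempt and no reset: what is moved stays moved. The work goes in short steps, Python scripts to look and compute and a shell command to move; the robot and the scene stay as the last step left them, time stands still between calls to the robot, and variables do not carry over. Pictures are saved under pics/ and viewed, at most 10 in all, crops included, and the job is handed in when it is done.

```bash
mkdir -p pics; cat > h.py <<'E'
import numpy as np, cv2
from bench import get_obs, camera, hand_in, spot_in
def save(c,n): cv2.imwrite('pics/'+n+'.png', c['frame'][:,:,::-1])
E
python3 - <<'E'
from h import *
o=get_obs(); print(o['time_s'],o['eef_pos'],o['eef_rot'],o['opening'])
P={}
for n in ['scene','top']:
    c=camera(n); P[n]=c
    np.savez(n,**{k:c[k] for k in('frame','mtx','extrinsics')})
    print(n,[k for k in c], np.round(c['extrinsics'],3).tolist(), np.round(c['mtx']).tolist())
    for t in ['display','lid_hinge','lid_edge','key_back_mid_top','key_print_top','chocolate_box','cloche','candy_jar','tin']:
        try: print(t,[(np.round(d['xyz'],3).tolist(),round(d['confidence'],2)) for d in spot_in(c,t)[:2]])
        except Exception as e: print(t,e)
cv2.imwrite('pics/both.png',np.vstack([P['scene']['frame'],P['top']['frame']])[:,:,::-1][:, :])
a=cv2.imread('pics/both.png'); save(P['scene'],'scene'); save(P['top'],'top')
E
```

```text
0.0 [ 0.25967834 -0.51245415  0.25540321] [-8.62649251e-04  9.72652789e-01  2.32262369e-01 -1.12941983e-05] 0.998722293788472
scene ['frame', 'mtx', 'extrinsics', 'shot'] [[-0.874, -0.322, 0.363, 1.006], [0.485, -0.592, 0.643, 0.745], [0.008, 0.739, 0.674, 0.873], [0.0, 0.0, 0.0, 1.0]] [[408.0, 0.0, 314.0], [0.0, 408.0, 198.0], [0.0, 0.0, 1.0]]
display [([0.624, 0.096, 0.114], 0.8)]
lid_hinge [([0.487, -0.056, 0.171], 0.91)]
lid_edge [([0.49, -0.062, 0.171], 0.83), ([0.48, 0.057, 0.072], 0.4)]
key_back_mid_top [([0.534, 0.191, 0.076], 0.43)]
key_print_top [([0.477, 0.056, 0.066], 0.51)]
chocolate_box [([0.707, 0.108, 0.154], 0.72), ([0.623, 0.092, 0.112], 0.47)]
cloche [([0.608, 0.49, 0.09], 0.7), ([0.527, 0.156, 0.079], 0.59)]
candy_jar [([0.583, -0.43, 0.091], 0.77), ([0.487, -0.053, 0.171], 0.52)]
tin [([0.417, -0.348, 0.054], 0.75)]
top ['frame', 'mtx', 'extrinsics', 'shot'] [[0.023, 0.999, -0.045, 0.485], [-1.0, 0.023, 0.002, 0.014], [0.003, 0.044, 0.999, 1.846], [0.0, 0.0, 0.0, 1.0]] [[511.0, 0.0, 322.0], [0.0, 511.0, 207.0], [0.0, 0.0, 1.0]]
display [([0.597, 0.024, 0.106], 0.55)]
lid_hinge [([0.48, -0.068, 0.179], 0.88)]
lid_edge [([0.483, -0.065, 0.174], 0.84), ([0.598, 0.02, 0.107], 0.44)]
key_back_mid_top [([0.538, 0.19, 0.076], 0.59)]
key_print_top [([0.476, 0.047, 0.073], 0.72), ([0.6, 0.024, 0.107], 0.57)]
chocolate_box [([0.692, 0.092, 0.161], 0.91)]
cloche [([0.571, 0.446, 0.092], 0.61)]
candy_jar [([0.572, -0.444, 0.127], 0.78)]
tin [([0.411, -0.364, 0.069], 0.84), ([0.477, 0.045, 0.071], 0.54)]
```

View pics/scene.png

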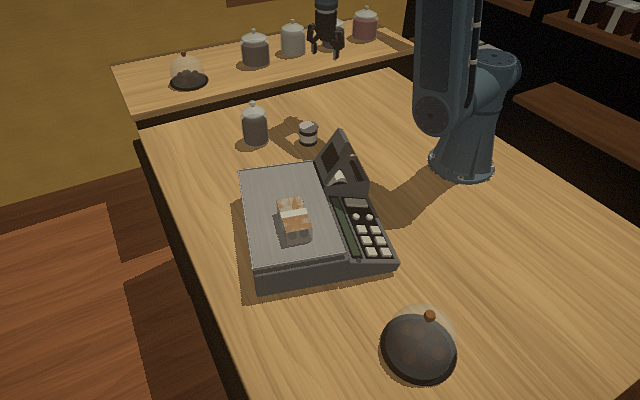

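View pics/top.png

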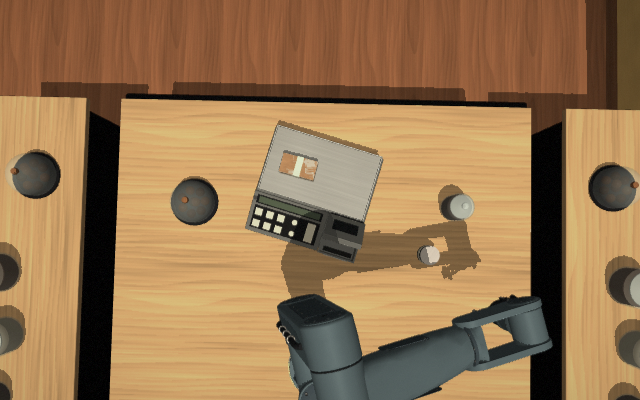

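Top view: the scale is turned about -0.28 rad, with its keys at about (255-310, 210-240), the lid at (345,232), and the jar and tin at right. I'll enlarge both views for precise pixels.

```bash
python3 - <<'E'
import numpy as np,cv2
a=np.load('top.npz')['frame'];b=np.load('scene.npz')['frame']
A=cv2.resize(a[115:270,235:395],None,fx=5,fy=3.8,interpolation=2) if 0 else cv2.resize(a[185:267,240:372],None,fx=6,fy=6,interpolation=2)
B=cv2.resize(b[125:285,235:405],None,fx=3.7,fy=3.7,interpolation=2)
cv2.imwrite('pics/tc.png',A[:,:,::-1]);cv2.imwrite('pics/sc.png',B[:,:,::-1]);print(A.shape,B.shape)
E
```

```text
(492, 792, 3) (592, 629, 3)
```

View pics/tc.png

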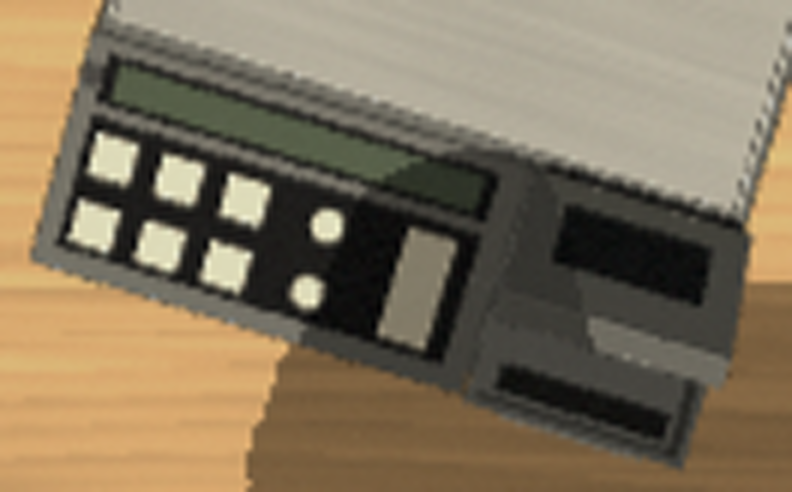

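View pics/sc.png

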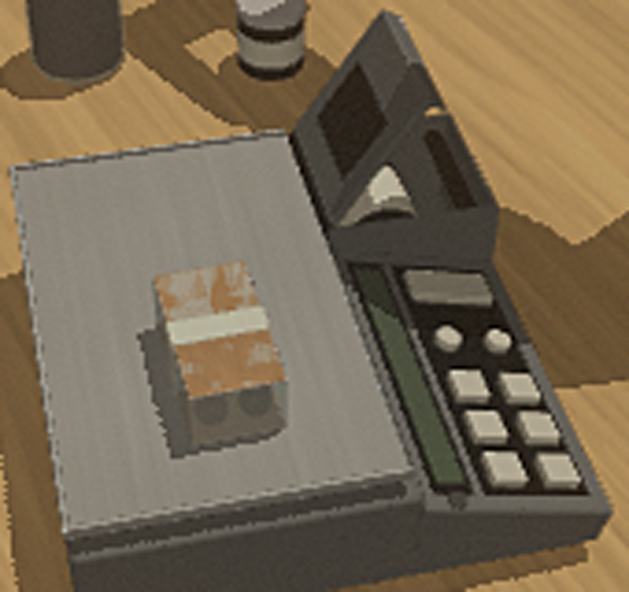

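The back-row mid key is at about crop (179,181) in the top view and (485,427) in the scene view. The print key is at (418,289) and (449,287). I'll fit the scale pose to both views jointly.

```bash
cat > fit.py <<'E'
import numpy as np
from scipy.optimize import least_squares
T=np.load('top.npz');S=np.load('scene.npz')
def proj(c,p):
    M=np.linalg.inv(c['extrinsics']); q=M[:3,:3]@p+M[:3,3]
    u=c['mtx']@np.array([q[0],-q[1],-q[2]]); return u[:2]/u[2]
t=lambda u,v:((u+.5)/6-.5+240,(v+.5)/6-.5+185)
s=lambda u,v:((u+.5)/3.7-.5+235,(v+.5)/3.7-.5+125)
a=.28
def pan(sl,y,h=.009): # sl along slope from x=-.19
    return np.array([-.19+sl*np.cos(a)-h*np.sin(a),y,.045+sl*np.sin(a)+h*np.cos(a)])
# params: x0,y0,yaw, ymid, sback, yround, sround_b, sround_f, yprint,sprint
def pts(p):
    x0,y0,w,ym,sb,yr,rb,rf,yp,sp=p[:10]
    L=[pan(sb,ym+.04),pan(sb,ym),pan(sb,ym-.04),pan(sb-.042,ym+.04),pan(sb-.042,ym),pan(sb-.042,ym-.04),pan(rb,yr),pan(rf,yr),pan(sp,yp)]
    L+=[np.array([-.19,.2,.045]),np.array([-.19,-.2,.1])]
    R=np.array([[np.cos(w),-np.sin(w),0],[np.sin(w),np.cos(w),0],[0,0,1]])
    return [R@l+[x0,y0,0] for l in L],R
top=[t(*x) for x in [(112,158),(179,181),(244,198),(95,224),(160,246),(226,265),(327,226),(306,292),(418,289),(33,260),(684,466)]]
sc=[s(*x) for x in [(502,468),(485,427),(468,385),(558,468),(538,427),(520,386),(448,337),(499,340),(449,287),(608,512)]]
def res(p):
    L,_=pts(p); d=[]
    for c,ob,k in((T,top,0),(S,sc,2)):
        b=p[10+k:12+k]
        d+=[proj(c,l)+b-o for l,o in zip(L,ob)]
    return np.concatenate([np.ravel(d),p[10:]*1.5])
r=least_squares(res,[.6,.1,-.28,.1,.08,.0,.08,.05,-.02,.06,0,0,0,0])
L,R=pts(r.x)
if __name__=='__main__':
    np.set_printoptions(precision=4,suppress=True)
    print(r.x); print('rms',np.sqrt(np.mean(r.fun**2)),np.abs(r.fun).max()); print(r.fun.reshape(-1,2).round(1).tolist())
    print('mid',L[1],'print',L[8])
    for n,l in dict(hinge=(-.057,-.135,.1),pr_fr=(-.19,-.2,.1)).items(): print(n,R@l+[r.x[0],r.x[1],0])
E
python3 fit.py
```

```text
[ 0.6151  0.0321 -0.282   0.1285  0.0748  0.0387  0.0745  0.032  -0.0214
  0.0542 -0.1802  0.4513 -0.3497  0.1465]
rms 0.2848007013224661 0.8021563750260157
[[0.2, -0.1], [-0.0, -0.5], [0.2, 0.1], [-0.1, 0.0], [-0.0, -0.2], [-0.1, 0.1], [-0.0, -0.1], [0.1, 0.1], [-0.3, -0.0], [-0.2, -0.7], [0.8, 0.2], [0.5, -0.1], [0.2, -0.5], [0.1, -0.1], [-0.2, 0.2], [-0.0, -0.1], [-0.2, 0.3], [0.1, 0.1], [-0.1, 0.0], [-0.0, -0.4], [0.4, 0.2], [-0.3, 0.7], [-0.5, 0.2]]
mid [0.535  0.1891 0.0743] print [0.4743 0.0506 0.0686]
hinge [ 0.5227 -0.0817  0.1   ]
pr_fr [ 0.3769 -0.1071  0.1   ]
```

The fit is consistent: rms 0.28 px, round-to-print spacing 60 mm, and it agrees with the networks. Next is a calculator that gives the shifts in tool axes.

```bash
cat > calc.py <<'E'
import sys
from h import *
from fit import R as RS, L, r
from scipy.spatial.transform import Rotation as Ro
np.set_printoptions(precision=4,suppress=True)
S0=np.array([r.x[0],r.x[1],0]); TIP=.025
def go(name,p,tilt=0.,o=None):
    """tip target p (world), tool x along scale y, tilted about tool x"""
    o=o or get_obs(); q=o['eef_rot']; Rc=Ro.from_quat([q[1],q[2],q[3],q[0]])
    B=RS@np.array([[0,1,0],[1,0,0],[0,0,-1.]]).T
    Rt=Ro.from_matrix(B)*Ro.from_rotvec([-tilt,0,0])
    tcp=np.array(p)-Rt.as_matrix()[:,2]*TIP
    print(name,Rc.inv().apply(tcp-o['eef_pos']).round(4),(Rc.inv()*Rt).as_rotvec().round(3))
def sc(x,y,z): return RS@np.array([x,y,z])+S0
n=RS@np.array([-np.sin(.28),0,np.cos(.28)])
E
python3 - <<'E'
from calc import *
go('up',get_obs()['eef_pos']+np.array([0,0,.04]))
go('above lid',sc(-.117,-.135,.28))
E
```

```text
up [ 0.    -0.    -0.065] [-0.   -0.   -0.82]
above lid [ 0.3856 -0.3069 -0.0487] [-0.   -0.   -0.82]
```

```bash
python3 -m jog '[0,0,-0.05,0,0,0,1, 0.05,-0.04,-0.05,0,0,-0.1,1, 0.1,-0.08,-0.05,0,0,-0.25,1, 0.15,-0.12,-0.05,0,0,-0.4,1, 0.2,-0.16,-0.05,0,0,-0.55,1, 0.25,-0.2,-0.05,0,0,-0.7,1, 0.3,-0.24,-0.05,0,0,-0.82,1, 0.345,-0.275,-0.05,0,0,-0.82,1, 0.386,-0.307,-0.049,0,0,-0.82,1, 0.386,-0.307,-0.049,0,0,-0.82,1, 0.386,-0.307,-0.049,0,0,-0.82,1]'; python3 - <<'E'
from calc import *
o=get_obs();print(o['eef_pos'],o['opening'],o['wrist_force'],o['q'])
go('err',sc(-.117,-.135,.28))
go('down',sc(-.117,-.135,.11))
save(camera('wrist'),'w1')
E
```

```text
time_s: 2.38
eef_pos: [0.4654, -0.0647, 0.3053]
eef_rot: [0.0, 0.799, 0.601, -0.0]
wrist_force: [-0.5, -0.3, 1.7]
opening: 0.003
grasp_force: 0.0
[ 0.4654 -0.0647  0.3053] 0.0029715215681698085 [-0.5397 -0.268   1.6721] [-0.3912 -0.1019  1.8001 -0.0005  1.4435 -0.1102]
err [-0.0004 -0.0002  0.0003] [-0.     0.001  0.001]
down [-0.0003 -0.0001  0.1703] [-0.     0.001  0.001]
```

View pics/w1.png

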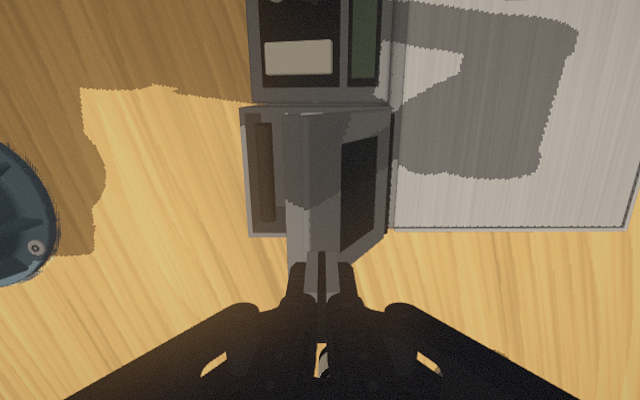

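The tips are centred over the lid but near its raised free edge, so I'll move 20 mm towards the hinge, push down, and drift outward as it closes.

```bash
python3 -m jog '[0,0.02,0,0,0,0,1, 0,0.02,0.03,0,0,0,1, 0,0.02,0.06,0,0,0,1, 0,0.02,0.07,0,0,0,1, 0,0.02,0.08,0,0,0,1, 0,0.02,0.09,0,0,0,1, 0,0.02,0.1,0,0,0,1, 0,0.017,0.11,0,0,0,1, 0,0.013,0.12,0,0,0,1, 0,0.009,0.13,0,0,0,1, 0,0.004,0.14,0,0,0,1, 0,0,0.145,0,0,0,1, 0,0,0.15,0,0,0,1]'; python3 - <<'E'
from calc import *
go('down',sc(-.117,-.135,.108))
E
```

```text
time_s: 4.05
eef_pos: [0.465, -0.0645, 0.1549]
eef_rot: [-0.0, 0.799, 0.601, -0.0]
wrist_force: [-1.1, -0.4, 2.3]
opening: 0.002
grasp_force: 1.0
down [-0.0005  0.0003  0.0219] [-0.001 -0.     0.   ]
```

```bash
python3 -m jog '[0,-0.005,0.005,0,0,0,1, 0,-0.01,0.01,0,0,0,1, 0,-0.015,0.015,0,0,0,1, 0,-0.015,0.019,0,0,0,1, 0,-0.015,0.019,0,0,0,1]';  python3 -m jog '[0,0,0.001,0,0,0,1, 0,0,0.002,0,0,0,1, 0,0,0.002,0,0,0,1]'
```

```text
time_s: 4.68
eef_pos: [0.4505, -0.0603, 0.1357]
eef_rot: [-0.001, 0.799, 0.601, -0.0]
wrist_force: [0.3, 0.7, 0.5]
opening: 0.0
grasp_force: 0.0
time_s: 5.05
eef_pos: [0.4511, -0.0605, 0.1342]
eef_rot: [-0.0, 0.799, 0.601, -0.0]
wrist_force: [-0.1, 0.5, -0.7]
opening: -0.003
grasp_force: 0.0
```

```bash
python3 -m jog '[0,0,0.002,0,0,0,1, 0,0,0.004,0,0,0,1, 0,0,0.004,0,0,0,1]';  python3 - <<'E'
from calc import *
save(camera('wrist'),'w2')
print(get_obs()['wrist_force'])
E
```

```text
time_s: 5.42
eef_pos: [0.4515, -0.0606, 0.1331]
eef_rot: [0.0, 0.799, 0.601, -0.0]
wrist_force: [-12.5, 3.4, 30.3]
opening: -0.002
grasp_force: 15.2
[-12.5071   4.1657  30.2383]
```

View pics/w2.png

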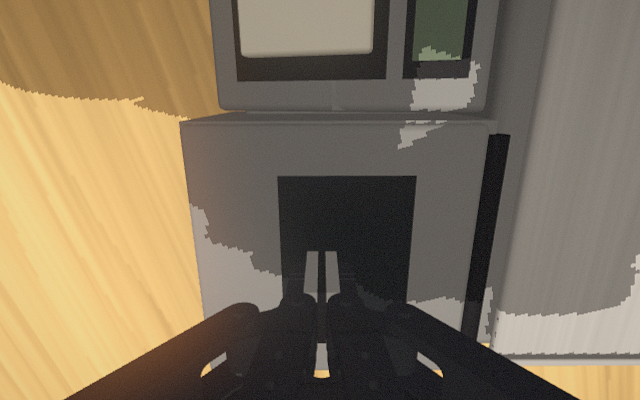

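The lid is shut: it lies flat against a firm stop at 30 N, with the tip at z=0.108, which confirms the 25 mm tip offset. Now I'll retreat and go above the product key.

```bash
python3 -m jog '[0,0,-0.02,0,0,0,1, 0,0,-0.05,0,0,0,1, 0,0,-0.05,0,0,0,1]'; python3 - <<'E'
from calc import *
go('lvl',L[1]+n*.07,0)
go('stand',L[1]+n*.04,.28)
E
```

```text
time_s: 5.85
eef_pos: [0.4527, -0.0612, 0.1825]
eef_rot: [0.002, 0.799, 0.601, 0.001]
wrist_force: [-0.0, 0.3, 0.2]
opening: 0.002
grasp_force: 0.0
lvl [ 0.2633 -0.01    0.0157] [0.005 0.001 0.   ]
stand [ 0.2633 -0.0088  0.0455] [-0.275  0.001  0.   ]
```

```bash
python3 -m jog '[0.05,0,-0.01,0,0,0,1, 0.1,0,-0.01,-0.1,0,0,1, 0.15,-0.005,-0.01,-0.2,0,0,1, 0.2,-0.009,0,-0.275,0,0,1, 0.25,-0.009,0.02,-0.275,0,0,1, 0.263,-0.009,0.045,-0.275,0,0,1, 0.263,-0.009,0.045,-0.275,0,0,1]'; python3 - <<'E'
from calc import *
go('press end',L[1]-n*.005,.28)
c=camera('wrist'); save(c,'w3'); np.savez('w3',**{k:c[k] for k in('frame','mtx','extrinsics')})
print([(d['xyz'],d['confidence']) for d in spot_in(c,'key_back_mid_top')],L[1])
from fit import proj
print([proj(c,l).round(0).tolist() for l in L[:9]])
E
```

```text
time_s: 6.72
eef_pos: [0.5133, 0.1952, 0.1319]
eef_rot: [0.108, 0.791, 0.596, 0.08]
wrist_force: [-1.1, 0.3, -0.8]
opening: 0.005
grasp_force: 0.0
press end [0.0003 0.0062 0.0415] [-0.011  0.002  0.003]
[([0.5367, 0.1927, 0.0733], 0.97), ([0.4844, 0.1687, 0.0659], 0.46)] [0.535  0.1891 0.0743]
[[334.0, 169.0], [333.0, 237.0], [332.0, 297.0], [257.0, 169.0], [260.0, 237.0], [264.0, 297.0], [331.0, 363.0], [266.0, 362.0], [301.0, 431.0]]
```

View pics/w3.png

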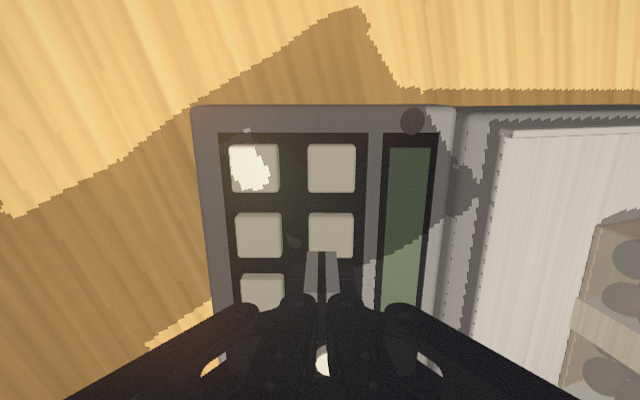

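Key centres match the model within about 1 mm (back-left seen at (332,168), predicted (334,169)). Product key is at (333,236), with the tips 6 mm in front of its centre.

```bash
python3 -m jog '[0,0.006,0.01,-0.011,0,0,1, 0,0.006,0.025,-0.011,0,0,1, 0,0.006,0.032,-0.011,0,0,1, 0,0.006,0.036,-0.011,0,0,1, 0,0.006,0.039,-0.011,0,0,1, 0,0.006,0.039,-0.011,0,0,1]'; python3 - <<'E'
from calc import *
go('press end',L[1]-n*.005,.28)
E
python3 -m jog '[0,0,0.002,0,0,0,1, 0,0,0.003,0,0,0,1, 0,0,0.003,0,0,0,1]'
```

```text
time_s: 7.58
eef_pos: [0.5312, 0.19, 0.0994]
eef_rot: [0.114, 0.791, 0.595, 0.085]
wrist_force: [-2.3, 0.6, 1.3]
opening: -0.003
grasp_force: 0.9
press end [ 0.0002 -0.0032  0.0051] [0.006 0.    0.   ]
time_s: 7.95
eef_pos: [0.5322, 0.1899, 0.0967]
eef_rot: [0.114, 0.791, 0.595, 0.086]
wrist_force: [-2.2, -0.0, 3.6]
opening: -0.002
grasp_force: 1.7
```

```bash
python3 -m jog '[0,0,0.002,0,0,0,1, 0,0,0.003,0,0,0,1, 0,0,0.003,0,0,0,1]'
```

```text
time_s: 8.32
eef_pos: [0.5327, 0.1898, 0.0954]
eef_rot: [0.114, 0.791, 0.595, 0.085]
wrist_force: [-15.0, -1.3, 21.6]
opening: 0.001
grasp_force: 12.8
```

The firm stop is felt at 26 N, so the key is fully down. Now I'll release and move on to the print key.

```bash
python3 -m jog '[0,0,-0.01,0,0,0,1, 0,0,-0.03,0,0,0,1, 0,0,-0.05,0,0,0,1, 0,0,-0.05,0,0,0,1, 0,0,-0.05,0,0,0,1]'; python3 - <<'E'
from calc import *
c=camera('top'); print([(d['xyz'],d['confidence']) for d in spot_in(c,'key_print_top')[:2]],L[8])
go('stand',L[8]+n*.04,.28)
E
```

```text
time_s: 8.95
eef_pos: [0.5193, 0.1934, 0.141]
eef_rot: [0.114, 0.791, 0.595, 0.085]
wrist_force: [-0.5, -0.1, -0.4]
opening: -0.003
grasp_force: 0.0
[([0.4797, 0.0464, 0.0701], 0.59), ([0.5483, 0.227, 0.072], 0.38)] [0.4743 0.0506 0.0686]
stand [-0.1494 -0.023   0.0032] [0.005 0.001 0.   ]
```

```bash
python3 -m jog '[-0.05,-0.008,-0.005,0.005,0,0,1, -0.1,-0.016,-0.005,0.005,0,0,1, -0.149,-0.023,-0.005,0.005,0,0,1, -0.149,-0.023,0.003,0.005,0,0,1, -0.149,-0.023,0.003,0.005,0,0,1]'; python3 - <<'E'
from calc import *
go('press end',L[8]-n*.005,.28)
c=camera('wrist'); save(c,'w4')
print([(d['xyz'],d['confidence']) for d in spot_in(c,'key_print_top')[:2]])
from fit import proj
print([proj(c,l).round(0).tolist() for l in L[:9]])
E
```

```text
time_s: 9.68
eef_pos: [0.4574, 0.0561, 0.1315]
eef_rot: [0.112, 0.792, 0.594, 0.084]
wrist_force: [-0.7, 0.3, -0.7]
opening: 0.001
grasp_force: 0.0
press end [-0.0006 -0.0004  0.0453] [-0.     0.    -0.001]
[([0.4762, 0.0545, 0.068], 0.74), ([0.4837, 0.1604, 0.0686], 0.38)]
[[370.0, -184.0], [366.0, -69.0], [363.0, 29.0], [270.0, -184.0], [274.0, -69.0], [277.0, 29.0], [359.0, 132.0], [280.0, 133.0], [321.0, 236.0]]
```

View pics/w4.png

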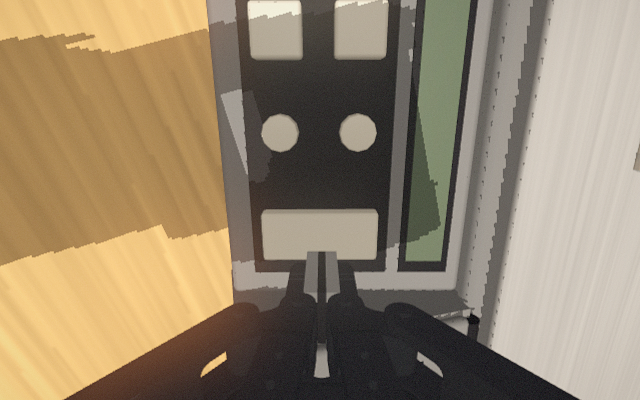

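The print key is centred at (320,235), as predicted at (321,236), and the tips are aligned with it. Pressing.

```bash
python3 -m jog '[0,0,0.015,0,0,0,1, 0,0,0.03,0,0,0,1, 0,0,0.036,0,0,0,1, 0,0,0.04,0,0,0,1, 0,0,0.043,0,0,0,1, 0,0,0.045,0,0,0,1, 0,0,0.045,0,0,0,1]'; python3 -m jog '[0,0,0.001,0,0,0,1, 0,0,0.002,0,0,0,1, 0,0,0.002,0,0,0,1]'
```

```text
time_s: 10.65
eef_pos: [0.4697, 0.053, 0.0893]
eef_rot: [0.112, 0.792, 0.595, 0.084]
wrist_force: [-1.9, 3.3, 2.9]
opening: 0.002
grasp_force: 1.9
time_s: 11.02
eef_pos: [0.4701, 0.0529, 0.0887]
eef_rot: [0.112, 0.791, 0.595, 0.084]
wrist_force: [-16.3, 5.1, 27.6]
opening: 0.001
grasp_force: 15.8
```

```bash
python3 -m jog '[0,0,-0.01,0,0,0,1, 0,0,-0.04,0,0,0,1, 0,0,-0.09,0,0,0,1, 0,0,-0.14,0,0,0,1, 0,0,-0.14,0,0,0,1, 0,0,-0.14,0,0,0,1, 0,0,-0.14,0,0,0,1]'; python3 - <<'E'
from calc import *
c=camera('top'); s=camera('scene')
cv2.imwrite('pics/end.png',np.hstack([cv2.resize(c['frame'][110:275,160:480],None,fx=1.2,fy=1.2),cv2.resize(s['frame'][110:275,170:500],None,fx=1.2,fy=1.2)])[:,:,::-1])
for k in ['chocolate_box','lid_edge']: print(k,spot_in(c,k)[:1])
E
```

```text
time_s: 11.9
eef_pos: [0.432, 0.0633, 0.22]
eef_rot: [0.111, 0.792, 0.595, 0.083]
wrist_force: [0.0, 0.2, 0.1]
opening: 0.0
grasp_force: 0.0
chocolate_box [{'xyz': [0.6915, 0.0914, 0.1602], 'confidence': 0.92}]
lid_edge [{'xyz': [0.4579, -0.0607, 0.1059], 'confidence': 0.62}]
```

View pics/end.png

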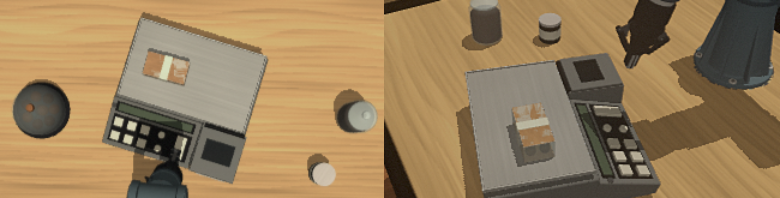

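The lid lies flat, the box and the things on the counter haven't moved, and the robot is clear of everything.

```bash
python3 -c "
from bench import hand_in; print(hand_in())"
```

```text
the job is handed in; nothing more can be done
None
```

I handed the job in at about 12 s: the lid is shut, then the product key and the print key were each pressed to their stops and released, with no other key pressed and nothing on the pan or counter moved, as far as the forces and final pictures show.

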